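# Unclamp an instrument enclosure from a ratchet work holder

### The job

Unclamp the open metal enclosure from the ratchet work holder: with the fingertips press down the red release paddle on the sliding jaw and, keeping it pressed, push the jaw back along its toothed bar until it is fully home against the end block, then take the hand away so that the paddle springs up again. Pick nothing up: leave the enclosure sitting on its rails, and the cover, the jar and the screwdriver where they lie.

Things in the scene. Friction and masses are not known exactly. Their poses are not given: they have to be found in the camera images.
- holder: ratchet work holder bolted to the bench: dark base plate 360 x 110 x 10 mm, two steel rails (tops 38 mm high), a toothed bar between them (teeth to 34 mm). Origin: centre of the underside, on the bench. x runs along the bar the way the sliding jaw opens, from front jaw to end block; z up. End block: 110 mm wide, 48 mm high, stop face at x = 165 mm
- jaw: sliding jaw. Origin: on the bench under the middle of its soft clamping face; x as the holder's. It starts at holder x = -41 to +9 mm and is home against the end block at +79 mm. Plate 84 mm wide, 16 mm thick, 40 to 72 mm above the bench. It slides with about 4 N; with the paddle up the pawl stops it from opening (7 mm of play at most), and it slides freely only while the paddle is down
- release (a joint): angle of the red release paddle, rad: 0 up, 0.29 fully down; the pawl clears the teeth above about 0.18. When let go it may rest anywhere from 0 to 0.17, as the pawl may ride on a tooth's slope. A spring lifts it: about 2 N at the paddle point when up, 4.5 N fully down
- paddle (a point): where to press: top of the red ribbed paddle, on the bar's centre line, about 54 mm above the bench when up. Paddle: 40 mm (along the bar) x 38 mm, reaching 14 mm behind this point, hinged at its front end, carried by the jaw. Fully pressed, the point is 10 mm lower and 5 mm nearer the end block. It is open above and at both sides; the jaw plate stands 46 mm ahead of the point
- thumb_stop (a point): top edge, in the middle, of the front face of the thumb stop, the jaw's upright rear wall: aluminium, 53 mm wide, 6 mm thick, top 70 mm above the bench, 18 mm behind the paddle point (nearer the end block). A fingertip that holds the paddle down pushes the jaw back by this wall; its rear face meets the end block, with this point then at holder x = 159 mm
- front_jaw: the fixed front jaw, locked to the rails with two black thumbscrews: aluminium, 24 mm thick, 104 mm wide, top 72 mm above the bench. Origin: under the middle of its clamping face, on the bench; x as the holder's
- enclosure: the clamped work: open-topped silver metal enclosure 94 (along the bar) x 86 x 40 mm, about 0.4 kg, a green board inside, loose on the rails between the jaws; rim 78 mm above the bench. Origin: centre of its underside; x as the holder's
- cover_mid (a point): centre of the enclosure's cover, a silver plate 94 x 86 x 5 mm lying loose on the bench beside the holder; leave it
- jar_mid (a point): centre of a small clear jar with a grey cap, 52 mm across and 62 mm high, standing loose on the bench beside the holder; leave it
- driver: screwdriver with a green handle lying loose on the bench on the other side of the holder, roughly along it; leave it. x along its shank
Mind the look-alikes: they are no part of the job. Several things have the shape of the enclosure; the one meant has the colours described above.

How it is judged:
By the outcome, as a careful person would: the job done as asked, in the order asked, and still so for the second after the job is handed in, with the robot touching nothing.
It also fails if it takes over 35 s, if anything falls off the work surface, if the arm or the gripper's body presses on something with over 40 N, if the wrist force passes 120 N, or if a joint passes its speed limit or range.

### The arm

A 6-joint arm with a two-finger parallel gripper is mounted at the origin on the work surface. World frame = base frame: x ahead of the robot, y to its left, z up, the work surface at z = 0. Lengths are in mm, angles in degrees, forces in N, time in s.
With the tool pointing down it reaches from about 350 to 850 mm from the base axis. Payload 8.1 kg.
Tool frame: the origin (TCP) lies midway between the tips of the shut fingers; the grasp point (between the pads) lies 19 mm behind it (r.tcp_to_grasp is the distance from the TCP to the grasp point, in mm); z points along the fingers, y is the direction in which the jaws open and shut (so a half turn about z gives the same grasp; the last joint's range is limited). The gripper opens to 85 mm and grips with 20 to 120 N. Pads are 22 mm wide; open, the fingers measure 114 mm over their backs; the gripper's body (76 mm by 85 mm) begins 54 mm behind the grasp point. The pads swing forward as they close: fully open they stand 13 mm farther back than shut.
Start: joints at [71.941, 7.471, 85.268, -0, 87.261, -4.893], TCP at [136.647, 584.237, 231.292] pointing down, gripper open.
Joint ranges: [-169.43, 169.43], [-51.17, 129.36], [1.28, 143.12], [-76.62, 256.62], [0, 156.53], [-152.29, 152.29]. Speed limits (degrees/s): [136.94, 136.94, 159.86, 180, 180, 180].

### API

Orientations are given as [roll, pitch, yaw] about the fixed x, y, z axes, in that order (R = Rz(yaw) Ry(pitch) Rx(roll)).
In Python, from bench import r gives the robot as it stands.
- The arm moves only by the tool jog_arm, never from a script. Its argument "targets" is a list of rows, each a list of 7 numbers: the shift along the tool's x, y, z in m, then the turn, a rotation vector about the tool's x, y, z in rad, then the closure, from 0 (fully open) to 1 (shut). In form: [[dx, dy, dz, wx, wy, wz, claw], ...]. A call has 1 to 5 rows; each row is the pose to reach, as a shift and turn from the pose commanded when the call began, along the tool's axes at that moment; what a row does not reach only later rows make up. A row lasts 1/12 s, in which the tool goes at most 41.7 mm and 7.16 degrees, less where a joint would pass 70% of its speed; a pose out of reach is approached as far as the arm can. A call with a gripper value outside its range is refused whole. The fingers move at their own pace and stop on an object; "newtons" is the grip in N (left out, the last holds). Time passes only in rows, so rows that repeat a pose let the fingers close. It gives the time, the measured TCP pose, the force and the opening at its end, in the units of the state.
- r.sense(): the state, without advancing time (a new reading comes with each control period).
- r.snapshot(name): name is "scene" or "top" or "wrist"; returns a dict with "pixels" (384x512x3 uint8, red, green, blue), "fx", "fy", "cx", "cy" (pixels), "dist" ([k1, k2, p1, p2, k3] as OpenCV has them; the pictures are not rectified), "origin" and "attitude" of the camera in the world. Camera axes: x right, y down, z forward; pixel columns grow to the right and rows downward; lengths in mm; the calibration is good to about 2 mm. A picture is of the moment at which its call begins. There is no depth.
- r.hand_in(): hands the job in, once; it reports no verdict.
The state is a dict: "time": time; "joint_pos": joint angles; "qd": joint speeds; "joint_efforts": joint torques, N m; "tool_pos": TCP position; "tcp_rot": TCP orientation; "ft_force": force on the tool from outside, world axes, zero at the start; "wrist_torque": the same for the moment, N m; "finger_gap": finger opening in mm.
Only numpy, scipy, OpenCV 4.12 (cv2) and the standard library are available. Lean on these libraries where they do the work, as an engineer would, in place of code of your own. Each camera call takes 0.05 s, during which the arm holds its last target.

## Working session

There is one attempt and no reset: what is moved stays moved. The work goes in short steps, Python scripts to look and compute and a tool call to move; the robot and the scene stay as the last step left them, time stands still between calls to the robot, and variables do not carry over. Pictures are saved under pics/ and viewed, and the job is handed in when it is done.

Besides the shell and the picture viewer there is one more tool, called after "Request:" as name([rows], argument=value, ...), one row to a line, values as JSON. jog_arm: Moves the arm, as the interface text tells. Its arguments: {"type":"object","properties":{"targets":{"type":"array","items":{"type":"array","items":{"type":"number"}}},"newtons":{"type":"number"}},"required":["targets"]}

```bash
mkdir -p pics; ls; python3 - <<'E'
from bench import r
import cv2
print(r.sense())
for n in ["scene","top","wrist"]:
    s=r.snapshot(n); cv2.imwrite(f"pics/{n}0.png",s["pixels"][:,:,::-1])
    print(n,{k:v for k,v in s.items() if k!="pixels"})
E
```

```text
pics
{'time': 0.0, 'joint_pos': array([ 7.19413703e+01,  7.51583989e+00,  8.53291392e+01, -2.49722008e-03,
        8.72596447e+01, -4.89353207e+00]), 'qd': array([-0.01558179,  0.03794891,  0.05641177,  0.02353089, -0.02534907,
        0.01647013]), 'joint_efforts': array([ 1.31646422e-03, -5.69411767e+01, -5.00555384e+01, -3.02343024e-04,
        1.46407768e-02, -3.04678326e-05]), 'tool_pos': array([136.48581226, 583.71752395, 230.23812446]), 'tcp_rot': array([-1.79895545e+02, -6.43981594e-03,  1.66835018e+02]), 'ft_force': array([ 0.28363205,  1.02720066, -0.31178422]), 'wrist_torque': array([-0.03975062, -0.04093953, -0.02449884]), 'finger_gap': 85.73692898941171}
scene {'fx': 418.50327939461675, 'fy': 418.50327939461675, 'cx': 250.02111624153602, 'cy': 186.33955047799572, 'dist': array([0.01502801, 0.        , 0.        , 0.        , 0.        ]), 'origin': array([1445.1111813 ,  -88.41796343,  681.96454522]), 'attitude': array([-126.00139534,   -0.48449976,   92.71021885])}
top {'fx': 382.8729897044404, 'fy': 382.8729897044404, 'cx': 254.78059107514736, 'cy': 188.40603538546492, 'dist': array([-0.01580937,  0.        ,  0.        ,  0.        ,  0.        ]), 'origin': array([ 439.41103817, -140.91182974,  946.61266397]), 'attitude': array([-169.23894255,    0.89754625,  -88.47291847])}
wrist {'fx': 265.55272738986355, 'fy': 265.55272738986355, 'cx': 256.8475005378193, 'cy': 188.06844254019592, 'dist': array([-0.05700868,  0.        ,  0.        ,  0.        ,  0.        ]), 'origin': array([ 67.8075097 , 598.91411626, 372.70207106]), 'attitude': array([1.63940349e+02, 4.46197355e-02, 7.68223239e+01])}
```

View pics/scene0.png

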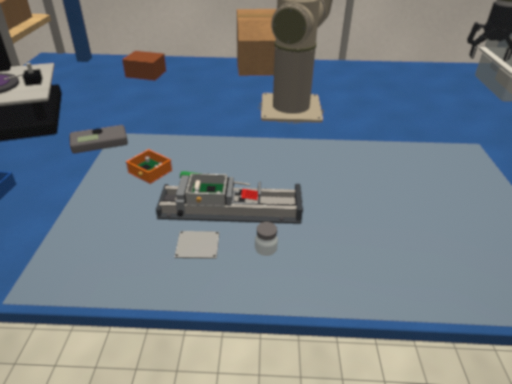

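View pics/top0.png

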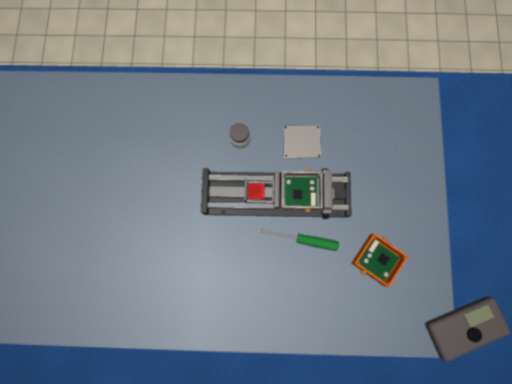

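View pics/wrist0.png

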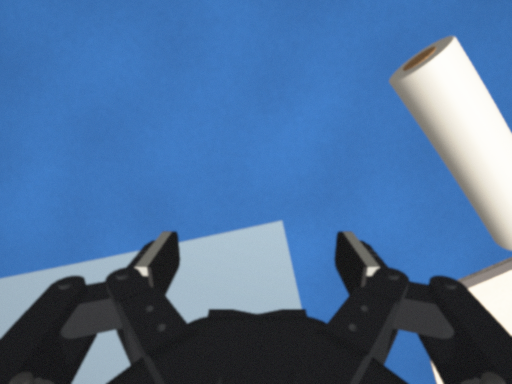

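The top view shows the holder with its end block at (206,190), the red paddle at (256,191), the jaw plate at (277,190), the silver enclosure at (301,190) and the front jaw at (327,193). The jar is at (239,134), the cover at (302,141) and the driver at (300,238). Two things have the enclosure's shape: the silver one clamped at (301,190), which fits the description, and an orange one loose at (380,260), the look-alike. The red paddle is the only red one. Next I'll check a crop and measure.

```bash
cat > h.py <<'E'
import numpy as np, cv2
from scipy.spatial.transform import Rotation as Ro
def ray(s,uv):
    K=np.array([[s["fx"],0,s["cx"]],[0,s["fy"],s["cy"]],[0,0,1]])
    p=cv2.undistortPoints(np.array(uv,float).reshape(-1,1,2),K,s["dist"]).reshape(-1,2)
    d=np.c_[p,np.ones(len(p))]
    return Ro.from_euler('xyz',s["attitude"],degrees=True).apply(d)
def onz(s,uv,z):
    d=ray(s,uv); o=s["origin"]; return o+d*((z-o[2])/d[:,2])[:,None]
def proj(s,P):
    R=Ro.from_euler('xyz',s["attitude"],degrees=True)
    K=np.array([[s["fx"],0,s["cx"]],[0,s["fy"],s["cy"]],[0,0,1]])
    c=R.inv().apply(np.atleast_2d(P)-s["origin"])
    return cv2.projectPoints(c,np.zeros(3),np.zeros(3),K,s["dist"])[0].reshape(-1,2)
def red(s):
    h=cv2.cvtColor(s["pixels"],cv2.COLOR_RGB2HSV)
    m=((h[...,0]<6)|(h[...,0]>174))&(h[...,1]>180)&(h[...,2]>90)
    n,l,st,c=cv2.connectedComponentsWithStats(m.astype(np.uint8))
    i=1+np.argmax(st[1:,4]); cnt=np.argwhere(l==i)[:,::-1]
    return cv2.minAreaRect(cnt.astype(np.float32)),st[i],c[i]
def tri(a,ua,b,ub):
    A=ray(a,[ua])[0];B=ray(b,[ub])[0]
    t=np.linalg.lstsq(np.c_[A,-B],b["origin"]-a["origin"],rcond=None)[0]
    p=a["origin"]+A*t[0];q=b["origin"]+B*t[1]
    return (p+q)/2,np.linalg.norm(p-q)
E
python3 - <<'E'
from bench import r
from h import *
t=r.snapshot("top");s=r.snapshot("scene")
rt=red(t);rs=red(s);print(rt,rs)
print(onz(t,[rt[2]],54),onz(s,[rs[2]],54),tri(t,rt[2],s,rs[2]))
c=cv2.resize(t["pixels"][155:230,190:365],None,fx=4.5,fy=4.5,interpolation=cv2.INTER_CUBIC)
cv2.imwrite("pics/topcrop.png",c[:,:,::-1])
c=cv2.resize(s["pixels"][165:230,145:315],None,fx=4.5,fy=4.5,interpolation=cv2.INTER_CUBIC)
cv2.imwrite("pics/scenecrop.png",c[:,:,::-1])
E
```

```text
(((256.0, 191.0), (16.0, 14.0), 0.0), array([248, 184,  17,  15, 221], dtype=int32), array([255.80995475, 190.59276018])) (((249.0098876953125, 193.90098571777344), (14.527543067932129, 7.363275527954102), 5.7105937004089355), array([242, 190,  15,   9, 109], dtype=int32), array([248.85321101, 193.98165138]))
[[ 603.42799587 -124.9917873    54.        ]] [[ 614.03047875 -125.35465627   54.        ]] (array([ 604.73665807, -125.31684021,   46.99869632]), np.float64(0.9009059855420399))
```

View pics/topcrop.png

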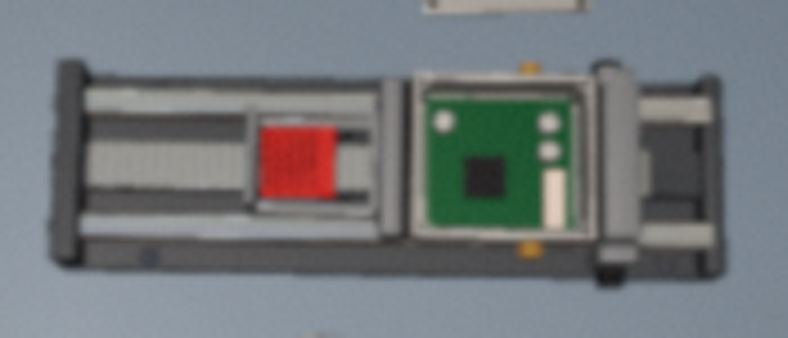

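View pics/scenecrop.png

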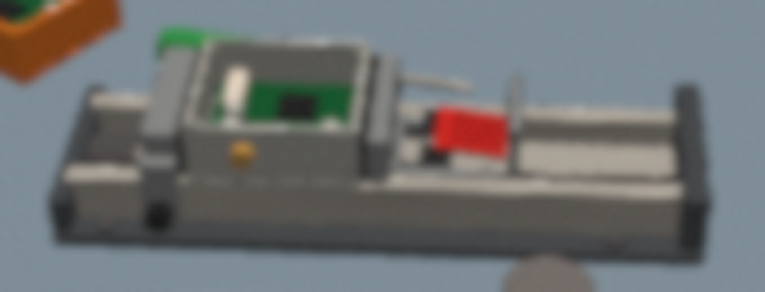

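```bash
python3 - <<'E'
from bench import r
from h import *
t=r.snapshot("top");s=r.snapshot("scene")
f=lambda a:(np.array(a)+.5)/4.5-.5+[190,155]
g=lambda a:(np.array(a)+.5)/4.5-.5+[145,165]
def show(n,a,z,c=f,im=t): print(n,onz(im,c(a),z).round(1)[:,:2].tolist())
show("rails up L,R; low L,R",[[85,98],[712,108],[80,224],[712,233]],38)
show("endblock stopface far/near",[[86,64],[80,264]],48)
show("thumb top edge: rear, front mid, sides",[[246,160],[257,160],[250,110],[250,208]],70)
show("red rear, front, up, low",[[262,162],[335,162],[300,126],[300,198]],54)
show("jawplate rear/front, ends",[[380,160],[405,160],[393,80],[393,238]],72)
show("encl corners",[[413,74],[598,78],[413,238],[598,240]],78)
show("base corners",[[55,265],[722,275]],10)
show("thumb scene top ends",[[512,72],[520,76]],70,g,s)
E
```

```text
rails up L,R; low L,R [[638.8, -8.6], [641.1, -346.6], [569.9, -9.3], [573.2, -345.4]]
endblock stopface far/near [[655.3, -9.6], [547.3, -11.8]]
thumb top edge: rear, front mid, sides [[600.9, -98.4], [601.0, -104.1], [627.4, -99.6], [575.8, -101.2]]
red rear, front, up, low [[602.9, -106.1], [603.8, -144.5], [622.8, -125.6], [584.2, -126.6]]
jawplate rear/front, ends [[602.1, -167.6], [602.4, -180.5], [644.6, -173.7], [561.7, -175.0]]
encl corners [[646.6, -183.7], [646.7, -279.2], [561.1, -184.9], [562.4, -278.6]]
base corners [[550.9, 7.4], [554.4, -356.7]]
thumb scene top ends [[577.6, -103.1], [581.2, -98.4]]
```

Measurements (mm, world):
- The bar's +x runs along world +y, at a yaw of about 90.6°, with the centre line at x ≈ 602.5.
- The thumb stop's front face is at y ≈ -104, so the paddle point is at y ≈ -122. The red patch seen at y -106 to -144 agrees with this.
- The stop face is at y ≈ -10.7, so the travel is about 87. That puts the jaw's start at holder x ≈ -8, which is in range.

Plan: shut the fingers and turn tool x along the bar (yaw 90.6), so the 22 mm pad width lies along it. Then go down at y ≈ -121.

Request:
jog_arm([
  [-0.029, -0.027, 0, 0, 0, 0.1, 1],
  [-0.058, -0.055, 0, 0, 0, 0.2, 1],
  [-0.087, -0.082, 0, 0, 0, 0.3, 1],
  [-0.117, -0.11, 0, 0, 0, 0.4, 1],
  [-0.146, -0.137, 0, 0, 0, 0.5, 1],
], newtons=40)

```text
time: 0.77
tool_pos: [248.2, 416.0, 231.2]
tcp_rot: [180.0, 0.0, 137.9]
ft_force: [0.3, -0.3, 1.3]
finger_gap: 25.6
```

```bash
cat >> h.py <<'E'
def delta(s,goal,yaw):
    R=Ro.from_euler('xyz',s["tcp_rot"],degrees=True)
    G=Ro.from_euler('xyz',[180,0,yaw],degrees=True)
    return R.inv().apply(np.array(goal)-s["tool_pos"]).round(1),(R.inv()*G).as_rotvec().round(3)
E
python3 -c "
from bench import r
from h import *
print(delta(r.sense(),[602.5,-121,150],90.6))"
```

```text
(array([-622.8, -161.3,   81.3]), array([0.   , 0.   , 0.826]))
```

Request:
jog_arm([
  [-0.039, -0.01, 0, 0, 0, 0.1, 1],
  [-0.078, -0.02, 0, 0, 0, 0.2, 1],
  [-0.117, -0.03, 0, 0, 0, 0.3, 1],
  [-0.156, -0.04, 0, 0, 0, 0.4, 1],
  [-0.195, -0.05, 0, 0, 0, 0.5, 1],
])

```text
time: 1.18
tool_pos: [360.3, 248.6, 231.6]
tcp_rot: [179.9, -0.0, 109.3]
ft_force: [0.4, 1.0, 0.5]
finger_gap: -0.0
```

```bash
python3 -c "
from bench import r
from h import *
print(delta(r.sense(),[602.5,-121,150],90.6))"
```

```text
(array([-428.9,  106.6,   81.6]), array([ 0.001, -0.   ,  0.326]))
```

Request:
jog_arm([
  [-0.039, 0.01, 0, 0, 0, 0.07, 1],
  [-0.078, 0.02, 0, 0, 0, 0.14, 1],
  [-0.117, 0.03, 0, 0, 0, 0.21, 1],
  [-0.156, 0.04, 0, 0, 0, 0.27, 1],
  [-0.195, 0.05, 0, 0, 0, 0.33, 1],
])

```text
time: 1.6
tool_pos: [472.8, 81.3, 231.6]
tcp_rot: [179.9, -0.0, 90.4]
ft_force: [0.2, 1.2, -0.2]
finger_gap: -0.1
```

```bash
python3 -c "
from bench import r
from h import *
print(delta(r.sense(),[602.5,-121,150],90.6))"
```

```text
(array([-203.3,  128.1,   81.7]), array([ 0.001, -0.   , -0.003]))
```

Request:
jog_arm([
  [-0.033, 0.021, 0, 0, 0, 0, 1],
  [-0.066, 0.042, 0, 0, 0, 0, 1],
  [-0.1, 0.063, 0, 0, 0, 0, 1],
  [-0.133, 0.084, 0.01, 0, 0, 0, 1],
  [-0.163, 0.103, 0.02, 0, 0, 0, 1],
])

```text
time: 2.02
tool_pos: [578.2, -81.1, 211.9]
tcp_rot: [179.9, 0.0, 90.6]
ft_force: [0.0, 0.1, 0.5]
finger_gap: -0.3
```

Request:
jog_arm([
  [-0.02, 0.013, 0.02, 0, 0, 0, 1],
  [-0.038, 0.024, 0.045, 0, 0, 0, 1],
  [-0.04, 0.025, 0.062, 0, 0, 0, 1],
  [-0.04, 0.025, 0.062, 0, 0, 0, 1],
  [-0.04, 0.025, 0.062, 0, 0, 0, 1],
])

```text
time: 2.43
tool_pos: [601.1, -118.1, 148.0]
tcp_rot: [-179.8, -0.1, 90.6]
ft_force: [-1.2, 0.4, -0.3]
finger_gap: -0.1
```

```bash
python3 - <<'E'
from bench import r
from h import *
print(delta(r.sense(),[602.5,-121,80],90.6))
for n in ["top","scene","wrist"]:
    s=r.snapshot(n); p=s["pixels"]
    if n=="top": p=cv2.resize(p[150:235,185:365],None,fx=4,fy=4,interpolation=cv2.INTER_CUBIC)
    if n=="scene": p=cv2.resize(p[80:240,140:320],None,fx=3.5,fy=3.5,interpolation=cv2.INTER_CUBIC)
    cv2.imwrite(f"pics/{n}1.png",p[:,:,::-1])
E
```

```text
(array([-3. ,  1.6, 68. ]), array([-0.003, -0.001, -0.   ]))
```

View pics/wrist1.png

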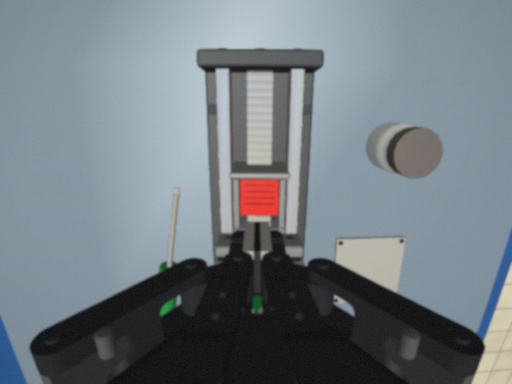

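View pics/scene1.png

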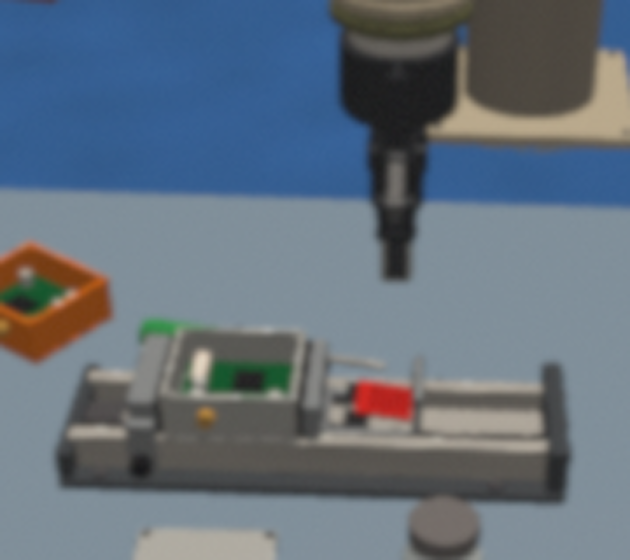

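The wrist view shows the shut fingers on the bar's line at (258,240), in line with the red paddle at (259,197) and the thumb stop's top edge at y≈176. The fingers point clear of the jaw plate. I'll cross-check the stop position from this view.

```bash
python3 - <<'E'
from bench import r
from h import *
s=r.snapshot("wrist"); 
p=cv2.resize(s["pixels"][160:250,200:320],None,fx=6,fy=6,interpolation=cv2.INTER_CUBIC);cv2.imwrite("pics/w2.png",p[:,:,::-1])
print(s["origin"],onz(s,[[231,174],[288,174],[231,178],[288,178]],70).round(1))
rr=red(s);print(rr[1]);x,y,w,h=rr[1][:4]
print(onz(s,[[x,y],[x+w,y],[x,y+h],[x+w,y+h]],54).round(1), onz(s,[[260,68]],48))
E
```

```text
[601.63933959 -48.47181085 293.79991157] [[ 580.5 -100.6   70. ]
 [ 629.7 -100.    70. ]
 [ 580.4 -104.1   70. ]
 [ 629.9 -103.6   70. ]]
[ 240  180   38   35 1245]
[[ 587.2 -109.9   54. ]
 [ 622.7 -109.6   54. ]
 [ 587.  -144.9   54. ]
 [ 623.9 -144.5   54. ]] [[604.53051409 -11.67432703  48.        ]]
```

View pics/w2.png

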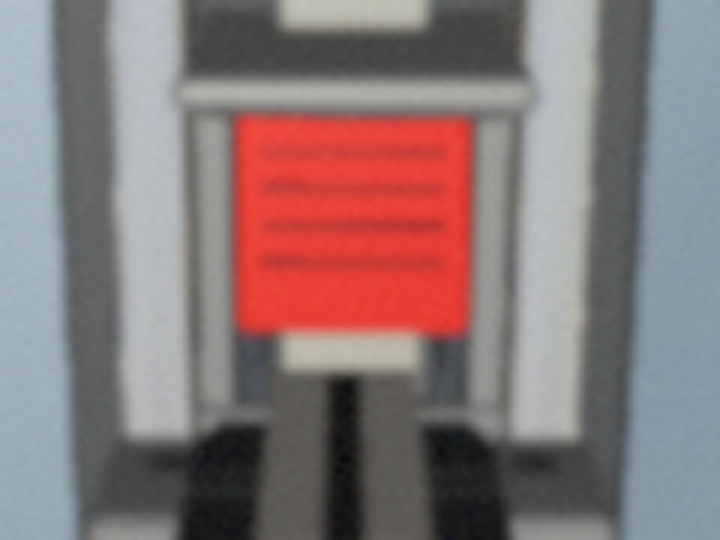

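The two views agree: the stop's front face is at y ≈ -104 and the centre line at x ≈ 604. Going down at y ≈ -121.

Request:
jog_arm([
  [-0.003, 0.003, 0.03, 0, 0, 0, 1],
  [-0.003, 0.003, 0.055, 0, 0, 0, 1],
  [-0.003, 0.003, 0.075, 0, 0, 0, 1],
  [-0.003, 0.003, 0.086, 0, 0, 0, 1],
  [-0.003, 0.003, 0.086, 0, 0, 0, 1],
])

```text
time: 3.05
tool_pos: [603.7, -120.3, 61.3]
tcp_rot: [-179.8, -0.1, 90.7]
ft_force: [-0.0, 0.3, -0.3]
finger_gap: 0.2
```

Request:
jog_arm([
  [0, 0, 0.003, 0, 0, 0, 1],
  [0, 0, 0.006, 0, 0, 0, 1],
  [0, 0, 0.009, 0, 0, 0, 1],
  [0, 0, 0.011, 0, 0, 0, 1],
  [0, 0, 0.011, 0, 0, 0, 1],
])

```text
time: 3.47
tool_pos: [605.4, -121.3, 52.6]
tcp_rot: [180.0, 0.0, 90.6]
ft_force: [-0.5, 0.3, 0.1]
finger_gap: 0.1
```

Request:
jog_arm([
  [0, 0, 0.002, 0, 0, 0, 1],
  [0, 0, 0.003, 0, 0, 0, 1],
  [0, 0, 0.003, 0, 0, 0, 1],
])

```text
time: 3.72
tool_pos: [605.6, -121.3, 49.7]
tcp_rot: [180.0, 0.0, 90.6]
ft_force: [-0.8, 0.4, 3.2]
finger_gap: 0.0
```

Request:
jog_arm([
  [0, 0, 0.002, 0, 0, 0, 1],
  [0, 0, 0.003, 0, 0, 0, 1],
  [0, 0, 0.003, 0, 0, 0, 1],
])

```text
time: 3.97
tool_pos: [605.6, -120.4, 47.0]
tcp_rot: [180.0, -0.1, 90.6]
ft_force: [-0.9, 4.8, 5.6]
finger_gap: 0.0
```

Request:
jog_arm([
  [0.001, 0, 0.001, 0, 0, 0, 1],
  [0.002, 0, 0.002, 0, 0, 0, 1],
  [0.002, 0, 0.002, 0, 0, 0, 1],
])

```text
time: 4.22
tool_pos: [605.7, -119.6, 45.7]
tcp_rot: [179.9, 0.0, 90.6]
ft_force: [-3.2, 1.7, 8.6]
finger_gap: -0.0
```

Request:
jog_arm([
  [0.001, 0, 0.001, 0, 0, 0, 1],
  [0.002, 0, 0.0015, 0, 0, 0, 1],
  [0.002, 0, 0.0015, 0, 0, 0, 1],
])

```text
time: 4.47
tool_pos: [605.9, -118.7, 45.3]
tcp_rot: [179.9, 0.1, 90.6]
ft_force: [-8.1, -2.7, 15.3]
finger_gap: 0.2
```

The paddle has bottomed: the vertical force is 15 N at z≈45. I'll ease off a little and start to push.

Request:
jog_arm([
  [0.002, 0, -0.0005, 0, 0, 0, 1],
  [0.004, 0, -0.0005, 0, 0, 0, 1],
  [0.006, 0, -0.0005, 0, 0, 0, 1],
  [0.008, 0, -0.0005, 0, 0, 0, 1],
  [0.01, 0, -0.0005, 0, 0, 0, 1],
])

```text
time: 4.88
tool_pos: [606.2, -108.4, 44.8]
tcp_rot: [179.9, 0.1, 90.6]
ft_force: [-0.7, -3.8, 6.8]
finger_gap: -0.1
```

```bash
python3 - <<'E'
from bench import r
from h import *
s=r.snapshot("wrist"); 
p=cv2.resize(s["pixels"][40:260,180:340],None,fx=3,fy=2.7,interpolation=cv2.INTER_CUBIC);cv2.imwrite("pics/w3.png",p[:,:,::-1])
s=r.snapshot("scene"); p=cv2.resize(s["pixels"][130:230,145:315],None,fx=4.5,fy=4.5,interpolation=cv2.INTER_CUBIC);cv2.imwrite("pics/s3.png",p[:,:,::-1])
print(r.sense()["ft_force"],r.sense()["tool_pos"])
E
```

```text
[ 1.06719496 -2.48347694  6.42357208] [ 606.1387259  -108.01382222   44.67804359]
```

View pics/w3.png

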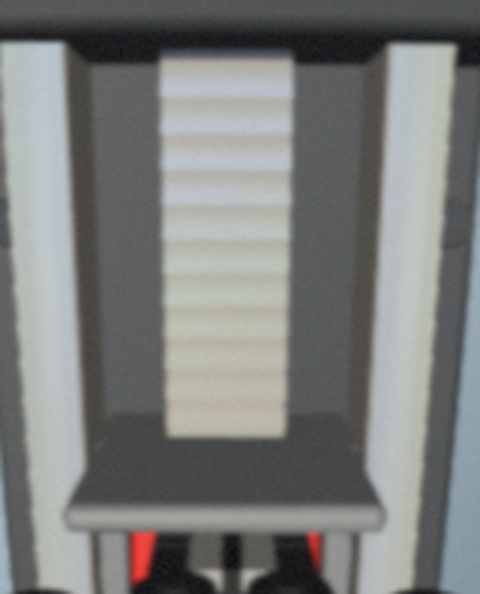

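View pics/s3.png

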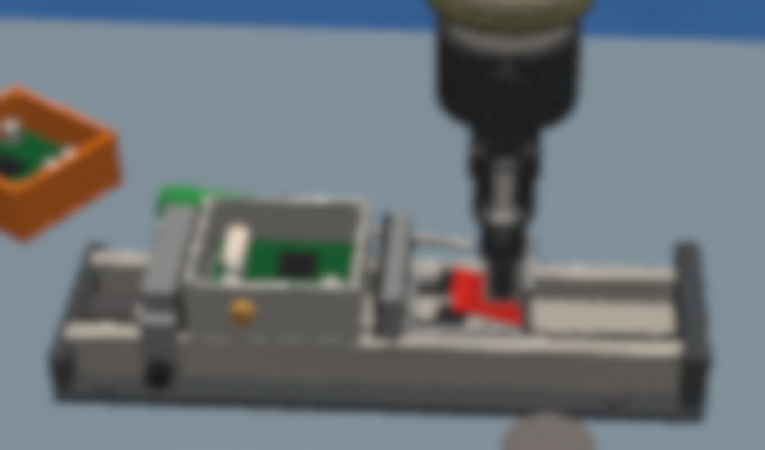

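The jaw has started to move: a gap has opened between the plate at (395,275) and the enclosure, and the paddle is down under the fingertips. About 80 mm of travel is left.

Request:
jog_arm([
  [0.004, 0, 0.0002, 0, 0, 0, 1],
  [0.008, 0, 0.0002, 0, 0, 0, 1],
  [0.012, 0, 0.0002, 0, 0, 0, 1],
  [0.016, 0, 0.0002, 0, 0, 0, 1],
  [0.02, 0, 0.0002, 0, 0, 0, 1],
])

```text
time: 5.4
tool_pos: [606.1, -88.4, 44.7]
tcp_rot: [179.8, 0.1, 90.6]
ft_force: [0.0, -4.2, 8.0]
finger_gap: 0.4
```

Request:
jog_arm([
  [0.004, 0, 0, 0, 0, 0, 1],
  [0.008, 0, 0, 0, 0, 0, 1],
  [0.012, 0, 0, 0, 0, 0, 1],
  [0.016, 0, 0, 0, 0, 0, 1],
  [0.02, 0, 0, 0, 0, 0, 1],
])

```text
time: 5.82
tool_pos: [605.9, -68.3, 44.7]
tcp_rot: [179.8, 0.1, 90.6]
ft_force: [0.1, -4.1, 7.9]
finger_gap: -0.3
```

Request:
jog_arm([
  [0.004, 0, 0, 0, 0, 0, 1],
  [0.008, 0, 0, 0, 0, 0, 1],
  [0.012, 0, 0, 0, 0, 0, 1],
  [0.016, 0, 0, 0, 0, 0, 1],
  [0.02, 0, 0, 0, 0, 0, 1],
])

```text
time: 6.23
tool_pos: [605.8, -48.3, 44.7]
tcp_rot: [179.8, 0.1, 90.6]
ft_force: [-0.2, -4.4, 7.9]
finger_gap: 0.0
```

Request:
jog_arm([
  [0.003, 0, 0, 0, 0, 0, 1],
  [0.006, 0, 0, 0, 0, 0, 1],
  [0.009, 0, 0, 0, 0, 0, 1],
  [0.012, 0, 0, 0, 0, 0, 1],
  [0.013, 0, 0, 0, 0, 0, 1],
])

```text
time: 6.65
tool_pos: [605.7, -34.9, 44.6]
tcp_rot: [179.8, 0.1, 90.6]
ft_force: [-0.1, -3.7, 7.2]
finger_gap: -0.3
```

Request:
jog_arm([
  [0.001, 0, 0, 0, 0, 0, 1],
  [0.002, 0, 0, 0, 0, 0, 1],
  [0.003, 0, 0, 0, 0, 0, 1],
  [0.004, 0, 0, 0, 0, 0, 1],
  [0.005, 0, 0, 0, 0, 0, 1],
])

```text
time: 7.07
tool_pos: [605.7, -30.3, 44.7]
tcp_rot: [179.8, 0.1, 90.6]
ft_force: [-0.2, -3.9, 6.7]
finger_gap: 0.0
```

Request:
jog_arm([
  [0.001, 0, 0, 0, 0, 0, 1],
  [0.002, 0, 0, 0, 0, 0, 1],
  [0.003, 0, 0, 0, 0, 0, 1],
])

```text
time: 7.32
tool_pos: [605.6, -27.3, 44.6]
tcp_rot: [179.8, 0.1, 90.6]
ft_force: [0.4, -2.8, 6.7]
finger_gap: -0.2
```

Request:
jog_arm([
  [0.001, 0, 0, 0, 0, 0, 1],
  [0.002, 0, 0, 0, 0, 0, 1],
  [0.003, 0, 0, 0, 0, 0, 1],
])

```text
time: 7.57
tool_pos: [605.7, -26.5, 44.7]
tcp_rot: [179.8, 0.3, 90.6]
ft_force: [0.1, -17.7, 6.8]
finger_gap: 0.0
```

```bash
python3 - <<'E'
from bench import r
from h import *
s=r.snapshot("wrist"); 
p=cv2.resize(s["pixels"][120:280,170:350],None,fx=4,fy=3.5,interpolation=cv2.INTER_CUBIC);cv2.imwrite("pics/w4.png",p[:,:,::-1])
s=r.snapshot("scene"); p=cv2.resize(s["pixels"][130:230,145:315],None,fx=4.5,fy=4.5,interpolation=cv2.INTER_CUBIC);cv2.imwrite("pics/s4.png",p[:,:,::-1])
E
```

```text
(no output)
```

View pics/w4.png

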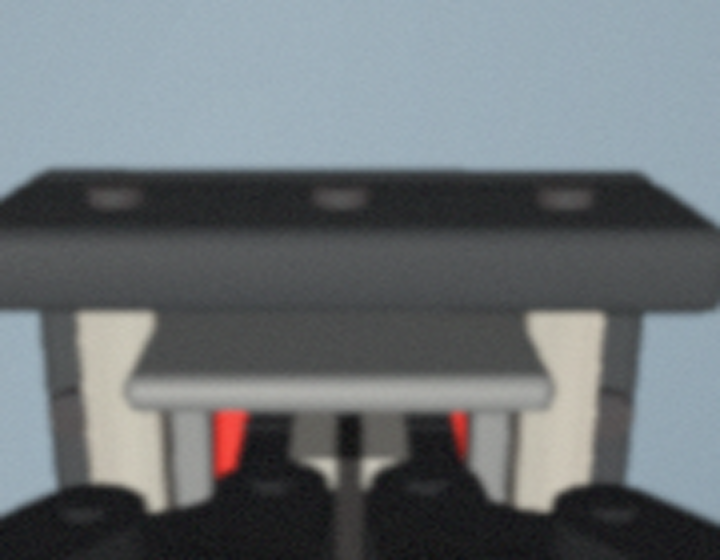

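View pics/s4.png

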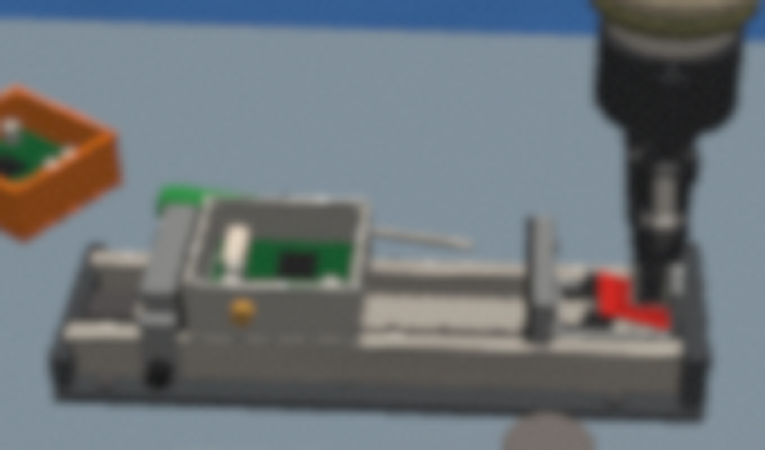

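The jaw is home: the push force jumped from 4 to 18 N at TCP y = -26.5 (predicted -27.7), and the wall is flush with the end block. I'll ease the push and lift straight up.

Request:
jog_arm([
  [-0.001, 0, 0, 0, 0, 0, 1],
  [-0.001, 0, -0.002, 0, 0, 0, 1],
  [-0.001, 0, -0.006, 0, 0, 0, 1],
  [-0.001, 0, -0.012, 0, 0, 0, 1],
  [-0.0015, 0, -0.02, 0, 0, 0, 1],
])

```text
time: 8.08
tool_pos: [602.4, -26.5, 61.1]
tcp_rot: [-179.8, 0.1, 90.6]
ft_force: [-0.9, -5.7, -5.1]
finger_gap: 0.1
```

Request:
jog_arm([
  [-0.001, 0, -0.01, 0, 0, 0, 1],
  [-0.002, 0, -0.025, 0, 0, 0, 1],
  [-0.003, 0, -0.05, 0, 0, 0, 1],
  [-0.003, 0, -0.08, 0, 0, 0, 1],
  [-0.003, 0, -0.11, 0, 0, 0, 1],
])

```text
time: 8.5
tool_pos: [603.4, -27.5, 173.6]
tcp_rot: [-179.9, -0.0, 90.6]
ft_force: [0.1, -0.4, -0.7]
finger_gap: 0.0
```

Request:
jog_arm([
  [0, -0.03, -0.01, 0, 0, 0, 1],
  [0, -0.065, -0.02, 0, 0, 0, 1],
  [0, -0.1, -0.02, 0, 0, 0, 1],
  [0, -0.13, -0.02, 0, 0, 0, 1],
  [0, -0.13, -0.02, 0, 0, 0, 1],
])

```text
time: 8.92
tool_pos: [469.2, -28.6, 191.9]
tcp_rot: [-179.8, -0.0, 90.6]
ft_force: [-0.8, 0.4, -0.3]
finger_gap: 0.3
```

```bash
python3 - <<'E'
from bench import r
from h import *
t=r.snapshot("top"); p=cv2.resize(t["pixels"][110:270,190:410],None,fx=3.5,fy=3.5,interpolation=cv2.INTER_CUBIC);cv2.imwrite("pics/t5.png",p[:,:,::-1])
s=r.snapshot("scene"); p=cv2.resize(s["pixels"][140:265,120:315],None,fx=4,fy=4,interpolation=cv2.INTER_CUBIC);cv2.imwrite("pics/s5.png",p[:,:,::-1])
rt=red(t);rs=red(s);print(rt[1:],rs[1:],tri(t,rt[2],s,rs[2]))
E
```

```text
(array([211, 183,  17,  15, 141], dtype=int32), array([220.5177305 , 187.68794326])) (array([276, 191,  16,   8, 112], dtype=int32), array([283.54464286, 194.39285714])) (array([608.74785196, -39.82561532,  52.43941901]), np.float64(1.794345191642538))
```

View pics/t5.png

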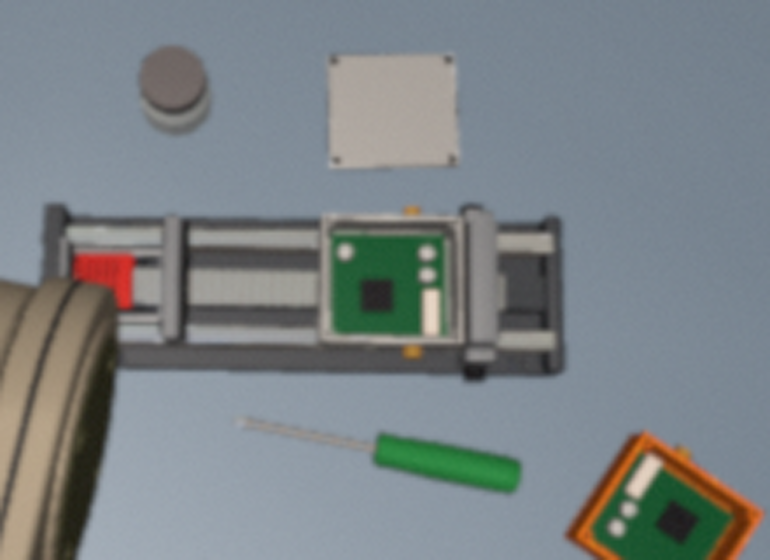

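View pics/s5.png

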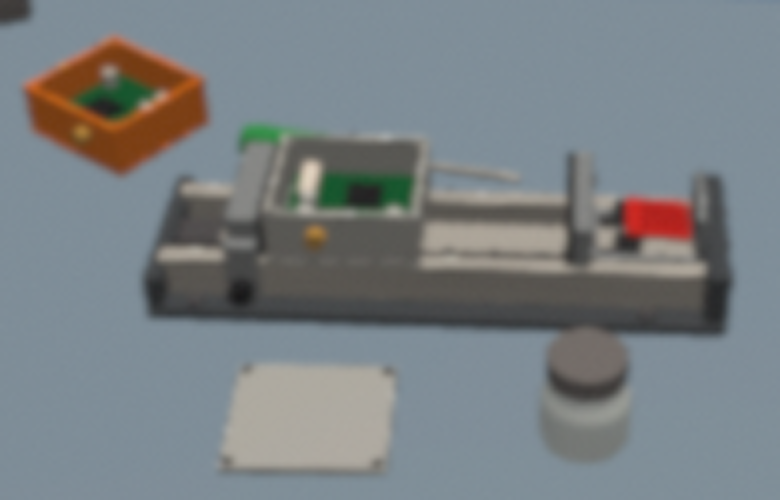

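The paddle is up again and the enclosure, cover, jar and driver look unmoved. The arm hides the end block in the top view, so I'll move it aside to check that the jaw is home.

Request:
jog_arm([
  [0.035, 0, 0, 0, 0, 0, 1],
  [0.075, 0, 0, 0, 0, 0, 1],
  [0.11, 0, 0, 0, 0, 0, 1],
  [0.145, 0, 0, 0, 0, 0, 1],
  [0.145, 0, 0, 0, 0, 0, 1],
])

```text
time: 9.43
tool_pos: [473.2, 121.5, 193.6]
tcp_rot: [179.9, -0.2, 90.9]
ft_force: [-0.4, 0.6, 0.3]
finger_gap: -0.0
```

```bash
python3 - <<'E'
from bench import r
from h import *
t=r.snapshot("top"); p=cv2.resize(t["pixels"][160:225,195:285],None,fx=8,fy=8,interpolation=cv2.INTER_CUBIC);cv2.imwrite("pics/t6.png",p[:,:,::-1])
rt=red(t);print(rt[1:],onz(t,[rt[2]],54))
E
```

```text
(array([211, 183,  17,  15, 233], dtype=int32), array([218.92703863, 190.00429185])) [[602.76578095 -37.36177106  54.        ]]
```

View pics/t6.png

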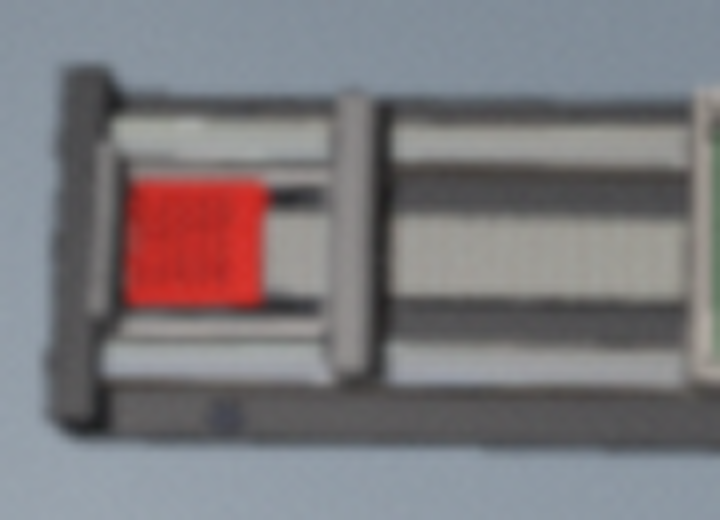

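The stop's rear face is at y ≈ -11 against an end face at -10.7 to -11.7, and the red patch has moved 87.6 mm against 87 expected. So the jaw is home and the paddle is up. Handing in.

```bash
python3 -c "
from bench import r
print(r.sense()['qd'].round(2)); print(r.hand_in())"
```

```text
[-3.72 -0.65  0.85 -1.62  0.31 -2.51]
the job is handed in; nothing more can be done
None
```

The enclosure is unclamped and the job is handed in, at about 9.5 s on the robot's clock. I pressed the red paddle fully down with the shut fingertips and kept it down (about 7–8 N) while pushing the jaw back by its thumb stop. It met the end block with a jump from 4 to 18 N, and I then lifted straight off and moved the arm clear.

**Last checks:**
- **Jaw:** the red patch moved 87.6 mm against 87 mm expected. The thumb stop's rear face is at y ≈ -11 mm and the end block's face at -10.7 to -11.7 mm, so the jaw is home.
- **Paddle:** it looks up again in both the scene and top views, level and with its full red area showing.
- **Other things:** the enclosure is on its rails against the front jaw. The cover, jar and screwdriver look unmoved by eye; I did not measure them again.
- **Forces:** the highest readings I saw were 15 N down and 18 N along the bar. The last one was near zero, with the arm clear of everything.

**Where readings disagreed:** the jaw came home at TCP y = -26.5 mm rather than the predicted -27.7 mm, which is within the calibration error. The arm was still settling slightly (under 4°/s) when I handed in, well away from the scene.

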